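# Drive the sprung lock pin of a shelf bracket home with a setting mallet

### The job

One of the two blue shelf brackets still has its orange-headed spring lock pin standing out of the sloping plate. Take the rubber-footed setting mallet by its upright handle and, keeping it square to the sloping pin, drive the pin down with the rubber foot until it snaps home, then keep leaning on it steadily with about 20 N for half a second to seat it; do not give it a hard blow, which would bend it, nor push it with the gripper itself. Then stand the mallet back upright between the stops of its wooden stand, with the pin staying down, and leave the other bracket untouched and the jars, bottle, tin and wrench where they are.

Things in the scene. Friction and masses are not known exactly. Their poses are not given: they have to be found in the camera images.
- mallet: Setting mallet, standing on its rubber foot: black rubber head, diameter 56, height 45 mm, with a grey band, and an upright pale wooden handle with a red top, 28 x 28 mm square, from z = 45 to 112 mm. About 360 g. Origin: centre of the flat lower (striking) face; z up along the handle; x and y square to the handle's flat sides.
- mallet_grip (a point): Point on the axis of the handle, 86 mm above the striking face, a good place to grip; axes as the mallet's.
- stand: Wooden mallet stand, fixed: board 120 x 120 x 12 mm with four corner stops, round pegs 12 mm in diameter, 16 mm high, at x, y = +-48 mm. Origin: centre of the underside.
- stand_top (a point): Middle of the top of the stand's board, 12 mm above the table, where the mallet's foot stands.
- bracket_open: Blue steel bracket whose pin stands out, fixed. Foot 190 x 110 x 6 mm; plate 165 x 90 mm sloping at 30 degrees, low at the front (-x), its top 72 mm above the table where the pin comes out (over the origin); post 28 x 60 mm, 150 mm tall, centred at x = 80 mm. Origin: centre of the foot's underside. The pin leans 30 degrees from vertical towards -x.
- pin_top (a point): Centre of the top of the lock pin's head (orange disc 22 mm in diameter, 5 mm thick); moves with the pin. Its z axis is the pin's axis, pointing out of the plate (square to it). 23 mm off the plate when the pin is out (its yellow-banded shank shows), 7 mm when home.
- lock_pin (a joint): How far the lock pin is pushed in: 0 fully out, 0.016 m home. It pushes back with about 3 N at first and up to about 16 N on the way, and springs out again if let go before about 14.5 mm; beyond that it snaps in and stays. A blow of more than 90 N bends it. Once home it wants a steady push of 12 to 30 N for half a second to seat it.
- bracket_home: The other bracket, the same but with its pin already home (head 7 mm off the plate). Origin and axes alike.
- jar_red: Red-brown preserve jar, 72 mm in diameter, 95 mm tall. Origin: centre of the underside.
- jar_amber: Amber jar with a red cap, 68 mm in diameter, 85 mm tall. Origin: centre of the underside.
- bottle: Green bottle, 72 mm in diameter, 200 mm tall. Origin: centre of the underside.
- tin: Tin can with a blue label, 74 mm in diameter, 110 mm tall. Origin: centre of the underside.
- wrench: Steel wrench lying flat, 180 mm long, 8 mm thick. Origin: its middle, on the table.

How it is judged:
By the outcome, as a careful person would: the job done as asked, in the order asked, and still so for the second after the job is handed in, with the robot touching nothing.
It also fails if it takes over 48 s, if anything falls off the work surface, if the arm or the gripper's body presses on something with over 40 N, if the wrist force passes 120 N, or if a joint passes its speed limit or range.

### The arm

A 7-joint arm with a two-finger parallel gripper is mounted at the origin on the work surface. World frame = base frame: x ahead of the robot, y to its left, z up, the work surface at z = 0. Lengths are in m, angles in rad, forces in N, time in s.
With the tool pointing down it reaches from about 0.425 to 0.95 m from the base axis. Payload 4.7 kg.
Tool frame: the origin (TCP) lies midway between the tips of the shut fingers; the grasp point (between the pads) lies 19 mm behind it; z points along the fingers, y is the line along which they close (so a half turn about z gives the same grasp; the last joint's range is limited). The gripper opens to 87 mm and grips with 3 to 60 N. Pads are 19 mm wide; open, the fingers measure 117 mm over their backs; the gripper's body (75 mm by 190 mm) begins 51 mm behind the grasp point.
Start: joints at [-1.227, 0.469, -0.049, 1.532, 0.024, 1.141, -0.082], TCP at [0.246, 0.629, 0.223] pointing down, gripper open.
Joint ranges: [-2.59, 2.59], [-0.33, 1.99], [-1.39, 1.29], [0.1, 2.45], [-1.04, 4.18], [0.21, 1.99], [-2.66, 2.66]. Speed limits (rad/s): [2.57, 2.57, 3.14, 3.14, 3.14, 3.14, 3.14].

### API

Orientations are given as a unit quaternion [w, x, y, z].
In Python, from station import * gives the robot as it stands.
- The arm moves only by the tool drive_tool, never from a script. Its argument "rows" is text: rows parted by semicolons, each of 6 numbers parted by spaces: the shift along the world's x, y, z in mm, then the turn, a rotation vector about the world's x, y, z in degrees. A call has 1 to 12 rows; each row shifts and turns the commanded pose from where the row before left it; what a row does not reach is not made up. A row lasts 1/10 s, in which the tool goes at most 50 mm and 8.59 degrees, less where a joint would pass 70% of its speed; a pose out of reach is approached as far as the arm can. A call with a gripper value outside its range is refused whole. "grip" is the finger opening in mm, from 0 to 87, set as the call begins (left out, the last holds). The fingers move at their own pace and stop on an object; "grip_force" is the grip in N (left out, the last holds). Time passes only in rows, so rows that do not move let the fingers close. It gives the time, the measured TCP pose, the force, the opening and the grip force at its end, in the units of the state.
- get_obs(): the state, without advancing time (a new reading comes with each control period).
- camera(name): name is "scene" or "top" or "wrist"; returns the picture (400x640x3 uint8, red, green, blue); there is no depth.
- camera_model(name): a dict with "intrinsics" (3x3 intrinsics, pixels), "extrinsics" (4x4, takes a point from world to camera coordinates). Camera axes: x right, y up, looking along -z (the intrinsics and any distortion apply to the point x, -y, -z); pixel columns grow to the right and rows downward; lengths in m; the calibration is good to about 2 mm. A picture is of the moment at which its call begins: read the wrist's pose just before it. camera_model takes no time and is no camera call; for the wrist camera it gives the pose at the moment of the call.
- close_job(): hands the job in; it is judged then, once.
The state is a dict: "t": time; "joint_pos": joint angles; "joint_vel": joint speeds; "joint_efforts": joint torques, N m; "ee_pos": TCP position; "ee_rot": TCP orientation; "wrist_force": force on the tool from outside, world axes, zero at the start; "ft_torque": the same for the moment, N m; "finger_gap": finger opening in m; "gripper_force": force on a finger pad.
Only numpy, scipy, OpenCV 4.12 (cv2) and the standard library are available. Lean on these libraries where they do the work, as an engineer would, in place of code of your own. Each camera call takes 0.05 s, during which the arm holds its last target. There are 200 camera calls.

## Working session

There is one attempt and no reset: what is moved stays moved. The work goes in short steps, Python scripts to look and compute and a tool call to move; the robot and the scene stay as the last step left them, time stands still between calls to the robot, and variables do not carry over. Pictures are saved under pics/ and viewed, at most 12 in all, crops included, and the job is handed in when it is done.

Besides the shell and the picture viewer there is one more tool, called after ">>>" in YAML: its name, and indented under it one key for each argument. drive_tool: Moves the arm, as the interface text tells. Its arguments: {"type":"object","properties":{"rows":{"type":"string"},"grip":{"type":"number"},"grip_force":{"type":"number"}},"required":["rows"]}

```bash
mkdir -p pics; ls
python3 - <<'E'
from station import *
import cv2,numpy as np
for n in ("scene","top"):
    im=camera(n); cv2.imwrite(f"pics/{n}0.png",im[:,:,::-1]); m=camera_model(n); print(n,{k:np.round(v,4).tolist() if not isinstance(v,str) else v for k,v in m.items()})
o=get_obs(); print({k:np.round(v,3).tolist() for k,v in o.items()})
E
```

```text
pics
scene {'intrinsics': [[395.0228, 0.0, 315.6295], [0.0, 395.0228, 197.1534], [0.0, 0.0, 1.0]], 'extrinsics': [[0.5961, 0.8026, -0.0196, -0.3559], [-0.4327, 0.3417, 0.8343, 0.1853], [0.6763, -0.4889, 0.551, -1.5304], [0.0, 0.0, 0.0, 1.0]]}
top {'intrinsics': [[474.619, 0.0, 321.7256], [0.0, 474.619, 210.8399], [0.0, 0.0, 1.0]], 'extrinsics': [[0.0121, -0.9998, -0.0127, 0.0039], [0.9959, 0.0109, 0.0899, -0.5883], [-0.0898, -0.0138, 0.9959, -1.5663], [0.0, 0.0, 0.0, 1.0]]}
{'t': 0.1, 'joint_pos': [-1.227, 0.469, -0.049, 1.534, 0.024, 1.141, -0.082], 'joint_vel': [-0.001, 0.0, 0.0, -0.003, -0.0, 0.0, -0.002], 'joint_efforts': [0.001, -50.917, -0.081, -23.683, -0.061, 0.034, 0.0], 'ee_pos': [0.246, 0.628, 0.222], 'ee_rot': [-0.0, 0.185, 0.983, -0.001], 'wrist_force': [0.005, 0.192, -0.665], 'ft_torque': [-0.014, -0.004, 0.014], 'gripper_force': 0.0, 'finger_gap': 0.087}
```

View pics/scene0.png

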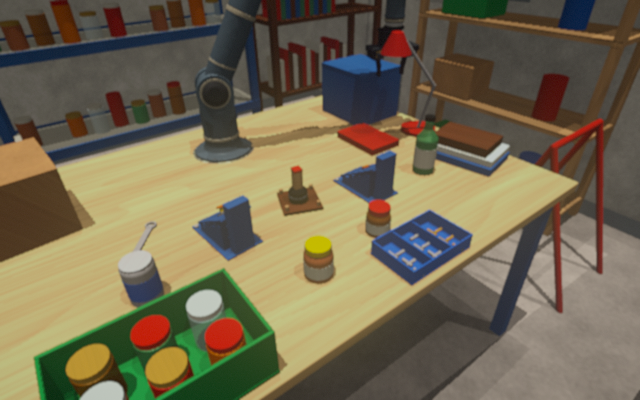

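View pics/top0.png

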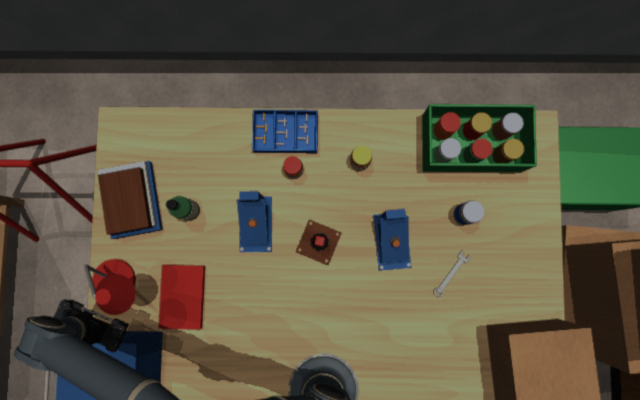

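The top view shows the brackets with pins at about (253,223) and (396,243), and the mallet at (320,241) on its stand. I'll enlarge it to read them more closely.

Run:
```python
import cv2,numpy as np
t=cv2.imread("pics/top0.png"); s=cv2.imread("pics/scene0.png")
a=cv2.resize(t[180:280,220:420],None,fx=4,fy=4,interpolation=cv2.INTER_CUBIC)
cv2.imwrite("pics/tc.png",a)
b=np.vstack([cv2.resize(s[140:260,185:285],(400,480),interpolation=cv2.INTER_CUBIC)]); c=cv2.resize(s[110:230,320:420],(400,480),interpolation=cv2.INTER_CUBIC)
cv2.imwrite("pics/sc.png",np.hstack([b,c]))
```

```text
(no output)
```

View pics/tc.png

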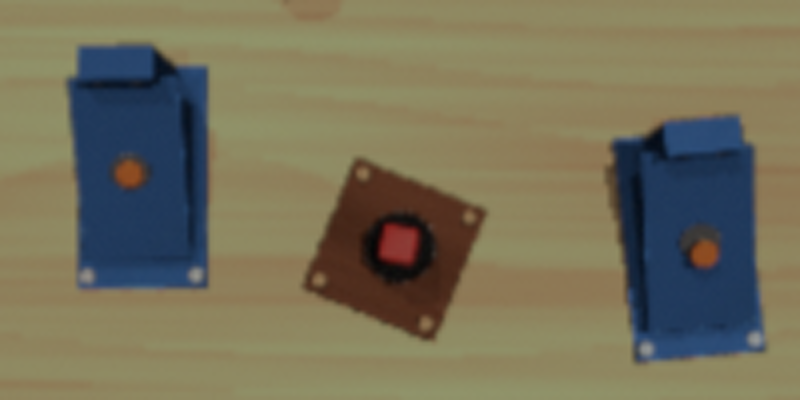

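View pics/sc.png

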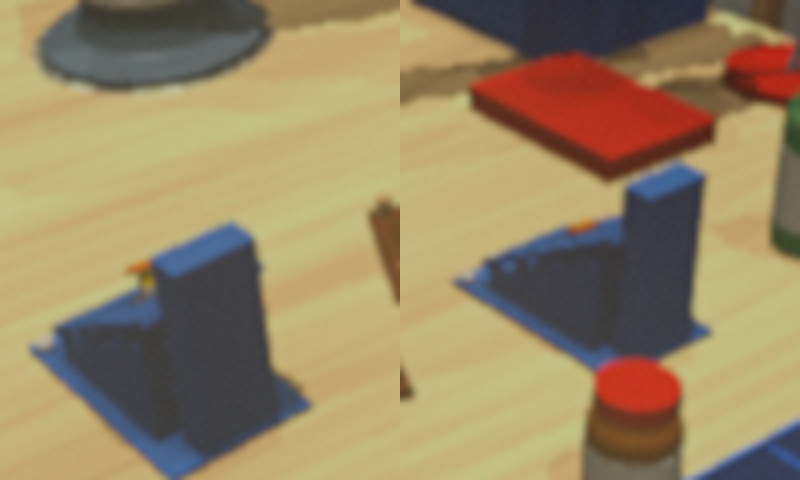

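The right-hand bracket (y<0) is the open one: the scene crop shows its yellow shank and raised head. In the top crop its head is at (704,253), with the foot's front screws at (646,349) and (756,339). The mallet's red top is at (399,243) and the stand pegs are at (362,173), (469,216), (426,324) and (319,280).

```bash
cat > h.py <<'E'
from station import *
import numpy as np, cv2
from scipy.spatial.transform import Rotation as R
def ray(m,u,v):
    K=np.array(m["intrinsics"]);E=np.array(m["extrinsics"])
    p=np.linalg.solve(K,[u,v,1.]); d=E[:3,:3].T@np.array([p[0],-p[1],-p[2]]); c=-E[:3,:3].T@E[:3,3]
    return c,d
def atz(m,u,v,z):
    c,d=ray(m,u,v); return c+d*(z-c[2])/d[2]
def proj(m,P):
    K=np.array(m["intrinsics"]);E=np.array(m["extrinsics"])
    q=np.atleast_2d(P)@E[:3,:3].T+E[:3,3]; q=q*[1,-1,-1]; q=q@K.T; return q[:,:2]/q[:,2:]
def tri(obs):
    A=np.zeros((3,3));b=np.zeros(3)
    for m,u,v in obs:
        c,d=ray(m,u,v); d/=np.linalg.norm(d); M=np.eye(3)-np.outer(d,d); A+=M;b+=M@c
    return np.linalg.solve(A,b)
E
python3 - <<'E'
from h import *
m=camera_model("top")
f=lambda x,y:(220+(x+.5)/4-.5,180+(y+.5)/4-.5)
g=lambda x,y,z:np.round(atz(m,*f(x,y),z)*1000,1)
print("pin",g(704,253,.092))
pg=[g(x,y,.028) for x,y in((362,173),(469,216),(426,324),(319,280))]; print("pegs",pg,"c",np.mean(pg,0), [np.linalg.norm(pg[i]-pg[i-1]) for i in range(4)])
d=pg[1]-pg[0];print("yaw",np.degrees(np.arctan2(d[1],d[0])))
print("mallet top",g(399,243,.124))
a,b=g(646,349,.007),g(756,339,.007);print("screws",a,b,np.linalg.norm(a-b))
for n,q in (("foot corners",[(634,362),(765,350),(752,144)]),): print([g(*k,.006) for k in q])
print("posttop",[g(*k,.15) for k in((662,124),(738,117),(743,146),(668,155))])
E
```

```text
pin [ 482.2 -227.3   92. ]
pegs [array([547.2,  49. ,  28. ]), array([512.3, -40.8,  28. ]), array([422.2,  -5.9,  28. ]), array([457.5,  83.5,  28. ])] c [484.8   21.45  28.  ] [np.float64(96.10587911257046), np.float64(96.34339624489063), np.float64(96.62308212844378), np.float64(96.11685596189673)]
yaw -111.23818846975371
mallet top [486.4  15.6 124. ]
screws [ 403.3 -190.7    7. ] [ 412.8 -282.8    7. ] 92.58866021279282
[array([ 392.3, -180.7,    6. ]), array([ 403.7, -290.4,    6. ]), array([ 576.9, -280.3,    6. ])]
posttop [array([ 579.8, -186.9,  150. ]), array([ 585.9, -245.5,  150. ]), array([ 563.5, -249.2,  150. ]), array([ 555.9, -191.5,  150. ])]
```

>>> drive_tool:
  rows: "8 -30 28 0 0 0;18 -45 10 0 0 0;18 -45 0 0 0 0;18 -45 0 0 0 0;18 -45 0 0 0 0;18 -45 0 0 0 0;18 -45 0 0 0 0;18 -45 0 0 0 0;18 -45 0 0 0 0;18 -45 0 0 0 0;18 -45 0 0 0 0;18 -45 0 0 0 0"
  grip: 70

```text
t: 1.3
ee_pos: [0.4519, 0.1017, 0.2605]
ee_rot: [-0.0, 0.185, 0.983, 0.0]
wrist_force: [0.9, -0.0, 0.0]
finger_gap: 0.0701
gripper_force: 0.0
```

>>> drive_tool:
  rows: "15 -45 0 0 0 0;15 -45 0 0 0 0;0 0 0 0 0 0;0 0 0 0 0 0"

```text
t: 1.7
ee_pos: [0.4816, 0.0129, 0.2603]
ee_rot: [-0.0, 0.187, 0.982, 0.0]
wrist_force: [0.2, 0.7, 0.1]
finger_gap: 0.0702
gripper_force: 0.0
```

Run:
```python
from h import *
o=get_obs(); print({k:np.round(o[k],3).tolist() for k in("t","joint_pos","ee_pos","ee_rot","wrist_force")})
m=camera_model("wrist"); im=camera("wrist"); cv2.imwrite("pics/w1.png",im[:,:,::-1]); np.save("w1.npy",m,allow_pickle=True)
```

```text
{'t': 1.7, 'joint_pos': [-0.45, 0.111, 0.37, 1.944, -0.045, 1.095, 1.134], 'ee_pos': [0.482, 0.013, 0.26], 'ee_rot': [-0.0, 0.187, 0.982, 0.0], 'wrist_force': [0.195, 0.71, 0.147]}
```

View pics/w1.png

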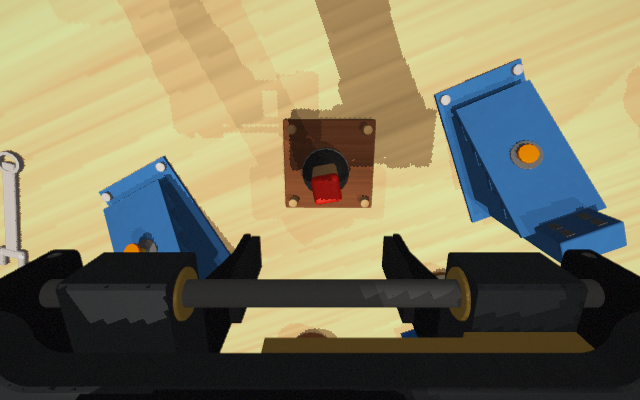

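The wrist view shows the mallet's red top near (326,188) on the stand, with pegs at (292,130), (368,130), (364,202) and (292,202). The open bracket's pin is near (133,248), half hidden. I'll take a close crop to read the handle's yaw.

Run:
```python
import cv2,numpy as np
t=cv2.imread("pics/w1.png")
cv2.imwrite("pics/w1c.png",cv2.resize(t[140:215,280:380],None,fx=8,fy=8,interpolation=cv2.INTER_CUBIC))
h=t.astype(int); mk=((h[:,:,2]>150)&(h[:,:,1]<60)&(h[:,:,0]<60)).astype(np.uint8); print(mk.sum(),cv2.minAreaRect(cv2.findNonZero(mk)))
```

```text
91 ((325.95758056640625, 191.29840087890625), (23.124675750732422, 24.309236526489258), 78.11134338378906)
```

View pics/w1c.png

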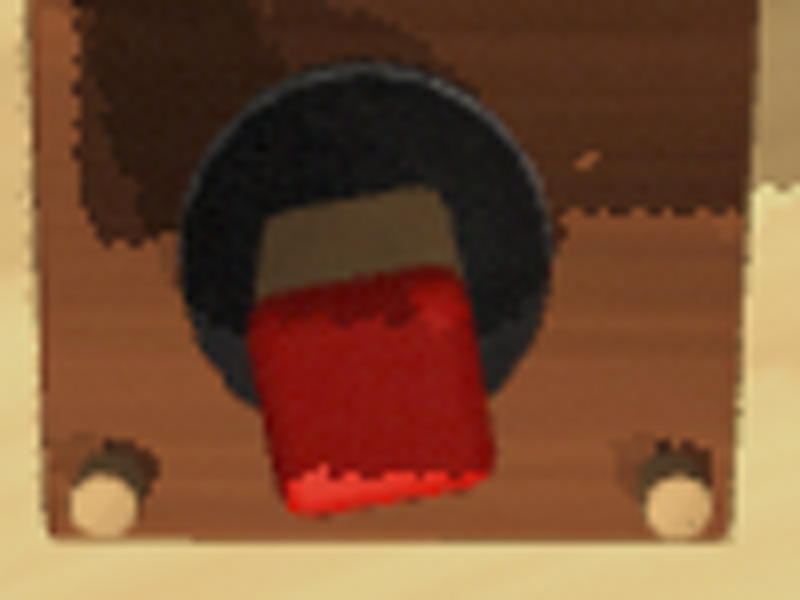

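The crop shows the handle's red top face with corners near (250,330), (475,302), (494,473) and (288,512). It's turned about 10 degrees from the stand.

Run:
```python
from h import *
m=np.load("w1.npy",allow_pickle=True).item(); t=camera_model("top")
f=lambda x,y:(280+(x+.5)/8-.5,140+(y+.5)/8-.5)
P=[atz(m,*f(*k),.124)*1000 for k in((250,330),(475,302),(494,473),(288,512))]
for i in range(4):
    d=P[(i+1)%4]-P[i]; print(np.round(P[i],1),round(np.linalg.norm(d),1),round(np.degrees(np.arctan2(d[1],d[0])),1))
print("centre",np.mean(P,0))
print("base centre", atz(m,*f(365,242),.057)*1000)
pg=[atz(m,u,v,.028)*1000 for u,v in((292,130),(368,130),(364.8,203),(293,202.7))]; print("stand",np.mean(pg,0))
d=pg[1]-pg[0];print("stand yaw",np.degrees(np.arctan2(d[1],d[0])))
q=proj(camera_model("wrist"),[[.482,-.227,.092]]);print(q)
# open-bracket screws and pin in wrist
print("screws",[np.round(atz(m,u,v,.007)*1000,1) for u,v in((106.5,198),(160,167))], "homepin", atz(m,528,153,.078)*1000)
```

```text
[470.2   6.2 124. ] 27.9 75.8
[477.   33.2 124. ] 22.1 -14.4
[498.5  27.7 124. ] 26.3 -100.3
[493.8   1.8 124. ] 24.0 169.4
centre [484.88411926  17.19930221 124.        ]
base centre [478.62946459  18.88478723  57.        ]
stand [483.91387802  23.025734    28.        ]
stand yaw 68.47116483993064
[[130.27894774 254.14541387]]
screws [array([ 414. , -282.9,    7. ]), array([ 403.1, -191. ,    7. ])] homepin [539.08656119 235.90451027  78.        ]
```

>>> drive_tool:
  rows: "2 2 -20 0 0 3;2 2 -35 0 0 3;0 0 -35 0 0 3;0 0 -35 0 0 0;0 0 -30 0 0 0;0 0 -16 0 0 0;0 0 -10 0 0 0;0 0 0 0 0 0;0 0 0 0 0 0"

```text
t: 2.65
ee_pos: [0.4863, 0.0185, 0.0801]
ee_rot: [0.0, 0.107, 0.994, 0.0]
wrist_force: [0.1, -0.8, 0.5]
finger_gap: 0.07
gripper_force: 0.0
```

>>> drive_tool:
  rows: "0 0 0 0 0 0;0 0 0 0 0 0;0 0 0 0 0 0;0 0 0 0 0 0;0 0 0 0 0 0;0 0 0 0 0 0;0 0 0 0 0 0;0 0 0 0 0 0"
  grip: 10
  grip_force: 45

```text
t: 3.45
ee_pos: [0.4857, 0.0174, 0.0795]
ee_rot: [-0.0, 0.108, 0.994, -0.0]
wrist_force: [-0.5, -0.6, -0.9]
finger_gap: 0.0278
gripper_force: 44.9
```

>>> drive_tool:
  rows: "0 0 15 0 0 0;0 0 35 0 0 0;0 0 45 0 0 0;0 0 45 0 0 0;-8 -30 0 0 0 3;-10 -42 0 0 0 3;-10 -42 0 0 0 3;-10 -42 0 0 0 3;-10 -42 0 0 0 3;-10 -42 0 0 0 3;0 -10 0 0 0 0;0 0 0 0 0 0"
  grip_force: 60

```text
t: 4.65
ee_pos: [0.4268, -0.2339, 0.2191]
ee_rot: [-0.001, -0.047, 0.999, 0.0]
wrist_force: [-1.1, 1.6, -3.2]
finger_gap: 0.0278
gripper_force: 59.9
```

>>> drive_tool:
  rows: "0 0 0 0.4 -3.73 0;0 0 0 0.6 -5.6 0;0 0 0 0.6 -5.6 0;0 0 0 0.6 -5.6 0;0 0 0 0.6 -5.6 0;0 0 0 0.34 -3.73 0;0 0 0 0 0 0;0 0 0 0 0 0;0 0 0 0 0 0"

```text
t: 5.55
ee_pos: [0.4291, -0.2316, 0.2251]
ee_rot: [0.237, -0.051, 0.97, 0.007]
wrist_force: [-0.6, -0.4, -3.7]
finger_gap: 0.0277
gripper_force: 59.9
```

```bash
cat > st.py <<'E'
from h import *
o=get_obs(); print({k:np.round(o[k],4).tolist() for k in("t","joint_pos","ee_pos","wrist_force","ft_torque","finger_gap","gripper_force")})
q=o["ee_rot"]; M=R.from_quat([q[1],q[2],q[3],q[0]]).as_matrix(); z=-M[:,2]
y=M[:,1]
c=np.radians(6);a=np.array([-.5*np.cos(c),-.5*np.sin(c),np.cos(np.radians(30))])
print("up",z.round(4),"want",a.round(4),"rotvec deg",np.degrees(np.cross(z,a)).round(2),"y",y.round(3))
e=np.array(o["ee_pos"])*1000; P=np.array([481.5,-227,92])
print("foot",(e-67.5*z).round(1),"foot-pin along/across",((e-67.5*z-P)@a).round(1),((e-67.5*z-P)-((e-67.5*z-P)@a)*a).round(1))
E
python3 st.py
python3 - <<'E'
from h import *
ms=camera_model("scene");s=camera("scene");w=camera("wrist")
cv2.imwrite("pics/s2.png",cv2.resize(s[110:270,170:340,::-1],(595,560),interpolation=cv2.INTER_CUBIC)); cv2.imwrite("pics/w2.png",w[:,:,::-1])
E
```

```text
{'t': 5.55, 'joint_pos': [-0.1306, -0.0324, 0.7288, 2.2565, -0.5094, 0.5893, 2.6597], 'ee_pos': [0.4291, -0.2316, 0.2251], 'wrist_force': [-0.5513, -0.4131, -3.6782], 'ft_torque': [-0.047, 0.9527, 0.0116], 'finger_gap': 0.0277, 'gripper_force': 59.8764}
up [-0.4591 -0.0384  0.8875] want [-0.4973 -0.0523  0.866 ] rotvec deg [ 0.75 -2.5   0.28] y [-0.103  0.995 -0.01 ]
foot [ 460.1 -229.   165.1] foot-pin along/across 74.1 [15.4  1.9  9. ]
```

View pics/w2.png

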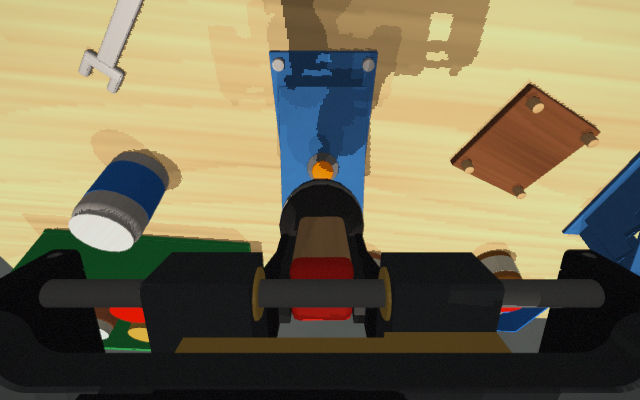

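>>> drive_tool:
  rows: "0 0 0 3.2 0.3 -6.2;0 0 0 3.2 0.3 -6.2;0 0 0 3.2 0.3 -6.2;0 0 0 3.2 0.3 -6.2;0 0 0 0.75 -2.5 0.3;0 0 0 0 0 0;0 0 0 0 0 0"

```text
t: 6.35
ee_pos: [0.4278, -0.2337, 0.2249]
ee_rot: [0.246, 0.185, 0.949, 0.074]
wrist_force: [-0.2, 0.4, -3.9]
finger_gap: 0.0274
gripper_force: 59.9
```

```bash
python3 st.py
```

```text
{'t': 6.35, 'joint_pos': [-0.1046, -0.0341, 0.7344, 2.2748, -0.606, 0.5781, 2.2817], 'ee_pos': [0.4278, -0.2337, 0.2249], 'wrist_force': [-0.1568, 0.412, -3.8587], 'ft_torque': [-0.1117, 1.0478, 0.0354], 'finger_gap': 0.0274, 'gripper_force': 59.8759}
up [-0.494  -0.0498  0.868 ] want [-0.4973 -0.0523  0.866 ] rotvec deg [ 0.13 -0.22  0.06] y [0.314 0.921 0.231]
foot [ 461.1 -230.3  166.3] foot-pin along/across 74.6 [16.7  0.6  9.6]
```

View pics/s2.png

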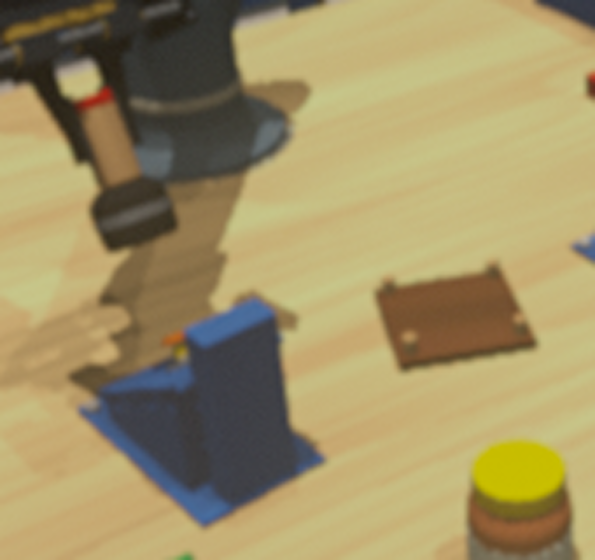

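>>> drive_tool:
  rows: "-8 0 -5 0 -0.2 0;-9 -0.5 -5 0 0 0;7.5 0.8 -13 0 0 0;10 1 -17.3 0 0 0;7.5 0.8 -13 0 0 0;3.5 0.4 -6 0 0 0;0 0 0 0 0 0;0 0 0 0 0 0"

```text
t: 7.15
ee_pos: [0.4392, -0.2314, 0.1658]
ee_rot: [0.248, 0.184, 0.948, 0.074]
wrist_force: [0.4, 0.2, -3.0]
finger_gap: 0.0276
gripper_force: 59.9
```

```bash
python3 st.py
python3 - <<'E'
from h import *
m=camera_model("wrist");w=camera("wrist");s=camera("scene")[:,:,::-1]
print(proj(m,[[.4815,-.227,.092]]))
a=cv2.resize(s[130:240,170:290],(480,440),interpolation=cv2.INTER_CUBIC);b=cv2.resize(w[100:320,240:400,::-1],(320,440))
cv2.imwrite("pics/w3.png",np.hstack([a,b]))
E
```

```text
{'t': 7.15, 'joint_pos': [-0.0191, 0.1194, 0.6851, 2.3311, -0.9744, 0.5181, 2.6533], 'ee_pos': [0.4392, -0.2314, 0.1658], 'wrist_force': [0.3977, 0.2101, -2.9778], 'ft_torque': [-0.116, 1.069, -0.0576], 'finger_gap': 0.0276, 'gripper_force': 59.8759}
up [-0.4978 -0.0497  0.8658] want [-0.4973 -0.0523  0.866 ] rotvec deg [0.13 0.03 0.07] y [0.313 0.921 0.233]
foot [ 472.8 -228.   107.3] foot-pin along/across 17.6 [ 0.1 -0.1  0.1]
[[321.59181058 204.93783584]]
```

View pics/w3.png

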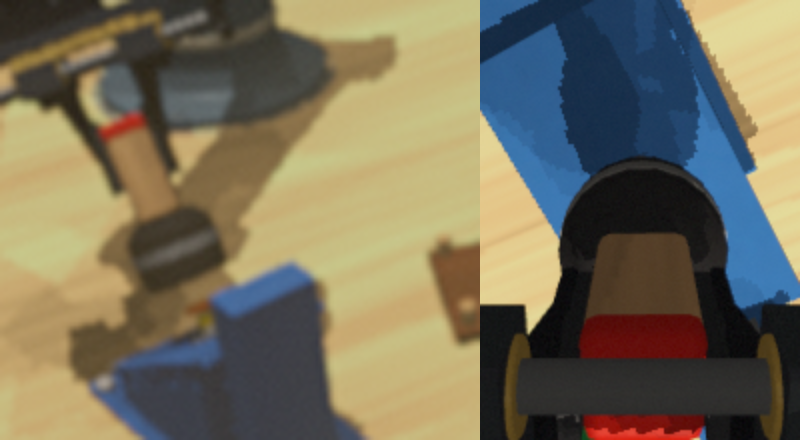

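>>> drive_tool:
  rows: "0 0 0 4 0.4 -6.93;0 0 0 4 0.4 -6.93;0 0 0 4 0.4 -6.93;0 0 0 4 0.4 -6.93;0 0 0 4 0.4 -6.93;0 0 0 0 0 0;0 0 0 0 0 0"

```text
t: 7.95
ee_pos: [0.4396, -0.2309, 0.1662]
ee_rot: [0.208, 0.496, 0.828, 0.156]
wrist_force: [0.1, 0.0, -3.2]
finger_gap: 0.0277
gripper_force: 59.9
```

```bash
python3 st.py
```

```text
{'t': 7.95, 'joint_pos': [-0.0828, 0.1238, 0.7577, 2.3337, -0.9914, 0.5295, 1.9764], 'ee_pos': [0.4396, -0.2309, 0.1662], 'wrist_force': [0.0872, 0.011, -3.1687], 'ft_torque': [-0.1331, 1.0339, -0.0156], 'finger_gap': 0.0277, 'gripper_force': 59.876}
up [-0.4994 -0.0511  0.8649] want [-0.4973 -0.0523  0.866 ] rotvec deg [0.06 0.14 0.04] y [0.757 0.459 0.464]
foot [ 473.3 -227.5  107.8] foot-pin along/across 17.8 [0.7 0.5 0.4]
```

>>> drive_tool:
  rows: "2.5 0.3 -4.3 0 0 0;2.5 0.3 -4.3 0 0 0;1.5 0.1 -2.6 0 0 0;0 0 0 0 0 0"

```text
t: 8.35
ee_pos: [0.4459, -0.23, 0.154]
ee_rot: [0.207, 0.497, 0.828, 0.156]
wrist_force: [-0.1, 0.7, -3.9]
finger_gap: 0.0276
gripper_force: 59.9
```

```bash
python3 st.py
```

```text
{'t': 8.35, 'joint_pos': [0.0681, 0.1507, 0.5847, 2.3305, -1.0356, 0.4998, 2.0067], 'ee_pos': [0.4459, -0.23, 0.154], 'wrist_force': [-0.1467, 0.7089, -3.9198], 'ft_torque': [-0.1773, 1.0522, -0.0075], 'finger_gap': 0.0276, 'gripper_force': 59.8758}
up [-0.4981 -0.0517  0.8656] want [-0.4973 -0.0523  0.866 ] rotvec deg [0.03 0.05 0.02] y [0.759 0.457 0.464]
foot [ 479.5 -226.6   95.6] foot-pin along/across 4.1 [0.1 0.7 0.1]
```

>>> drive_tool:
  rows: "1 0.1 -1.7 0 0 0;1 0.1 -1.7 0 0 0;1 0.1 -1.7 0 0 0;0 0 0 0 0 0"

```text
t: 8.75
ee_pos: [0.4487, -0.2304, 0.1497]
ee_rot: [0.208, 0.498, 0.828, 0.156]
wrist_force: [-4.9, 0.6, 2.8]
finger_gap: 0.0275
gripper_force: 59.9
```

```bash
python3 st.py
```

```text
{'t': 8.75, 'joint_pos': [0.1869, 0.1575, 0.4493, 2.3257, -1.0369, 0.4754, 2.0025], 'ee_pos': [0.4487, -0.2304, 0.1497], 'wrist_force': [-4.9359, 0.6019, 2.7921], 'ft_torque': [0.1071, 1.2247, 0.1762], 'finger_gap': 0.0275, 'gripper_force': 59.8761}
up [-0.4992 -0.0511  0.865 ] want [-0.4973 -0.0523  0.866 ] rotvec deg [0.05 0.12 0.04] y [0.759 0.456 0.465]
foot [ 482.4 -226.9   91.3] foot-pin along/across -1.0 [0.4 0.  0.2]
```

>>> drive_tool:
  rows: "1 0.1 -1.7 0 0 0;1 0.1 -1.7 0 0 0;1 0.1 -1.7 0 0 0;1 0.1 -1.7 0 0 0;0 0 0 0 0 0"

```text
t: 9.25
ee_pos: [0.4526, -0.2301, 0.1431]
ee_rot: [0.208, 0.498, 0.827, 0.156]
wrist_force: [-5.0, 0.1, 4.4]
finger_gap: 0.0275
gripper_force: 59.9
```

```bash
python3 st.py
```

```text
{'t': 9.25, 'joint_pos': [0.3294, 0.1712, 0.2845, 2.3195, -1.0375, 0.4422, 1.9983], 'ee_pos': [0.4526, -0.2301, 0.1431], 'wrist_force': [-4.9918, 0.1303, 4.3628], 'ft_torque': [0.0746, 1.3578, 0.2012], 'finger_gap': 0.0275, 'gripper_force': 59.8761}
up [-0.4993 -0.0506  0.865 ] want [-0.4973 -0.0523  0.866 ] rotvec deg [0.08 0.13 0.05] y [0.759 0.456 0.465]
foot [ 486.3 -226.7   84.7] foot-pin along/across -8.7 [ 0.4 -0.2  0.2]
```

>>> drive_tool:
  rows: "1 0.1 -1.7 0 0 0;1 0.1 -1.7 0 0 0;0.5 0.05 -0.85 0 0 0;0 0 0 0 0 0"

```text
t: 9.65
ee_pos: [0.4554, -0.2293, 0.1382]
ee_rot: [0.207, 0.498, 0.828, 0.156]
wrist_force: [0.3, 0.2, -3.8]
finger_gap: 0.0274
gripper_force: 59.9
```

```bash
python3 st.py
```

```text
{'t': 9.65, 'joint_pos': [0.4051, 0.1829, 0.1943, 2.3157, -1.038, 0.4215, 1.9961], 'ee_pos': [0.4554, -0.2293, 0.1382], 'wrist_force': [0.3457, 0.1508, -3.7891], 'ft_torque': [-0.1862, 1.0178, -0.0298], 'finger_gap': 0.0274, 'gripper_force': 59.8758}
up [-0.4984 -0.0512  0.8654] want [-0.4973 -0.0523  0.866 ] rotvec deg [0.05 0.07 0.03] y [0.759 0.456 0.464]
foot [ 489.1 -225.8   79.8] foot-pin along/across -14.4 [0.4 0.4 0.3]
```

>>> drive_tool:
  rows: "0.5 0.05 -0.85 0 0 0;0.25 0 -0.43 0 0 0;0 0 0 0 0 0"

```text
t: 9.95
ee_pos: [0.4561, -0.2293, 0.1375]
ee_rot: [0.208, 0.498, 0.828, 0.156]
wrist_force: [-5.1, 0.4, 3.1]
finger_gap: 0.0274
gripper_force: 59.9
```

>>> drive_tool:
  rows: "0.4 0 -0.7 0 0 0;0 0 0 0 0 0"

```text
t: 10.15
ee_pos: [0.4561, -0.2294, 0.1373]
ee_rot: [0.208, 0.498, 0.827, 0.156]
wrist_force: [-9.6, 0.7, 10.7]
finger_gap: 0.0271
gripper_force: 59.9
```

>>> drive_tool:
  rows: "0.13 0 -0.22 0 0 0;0 0 0 0 0 0;0 0 0 0 0 0;0 0 0 0 0 0;0 0 0 0 0 0;0 0 0 0 0 0;0 0 0 0 0 0;0 0 0 0 0 0"

```text
t: 10.95
ee_pos: [0.4562, -0.2294, 0.1373]
ee_rot: [0.208, 0.498, 0.827, 0.156]
wrist_force: [-12.3, 1.7, 13.8]
finger_gap: 0.0277
gripper_force: 59.9
```

>>> drive_tool:
  rows: "0 0 0 0 0 0;0 0 0 0 0 0;0 0 0 0 0 0"

```text
t: 11.25
ee_pos: [0.4561, -0.2294, 0.1373]
ee_rot: [0.208, 0.498, 0.827, 0.156]
wrist_force: [-11.2, 1.2, 13.6]
finger_gap: 0.028
gripper_force: 59.9
```

>>> drive_tool:
  rows: "-1 -0.1 1.7 0 0 0;-2.5 -0.3 4.3 0 0 0;-5 -0.5 8.7 0 0 0;-7.5 -0.8 13 0 0 0;-10 -1 17.3 0 0 0;-10 -1 17.3 0 0 0;0 0 20 0 0 0;0 0 0 0 0 0"

```text
t: 12.05
ee_pos: [0.422, -0.2339, 0.2213]
ee_rot: [0.21, 0.497, 0.827, 0.156]
wrist_force: [0.6, -0.9, -3.2]
finger_gap: 0.0275
gripper_force: 59.9
```

```bash
python3 st.py
python3 - <<'E'
from h import *
s=camera("scene")[:,:,::-1];m=camera_model("wrist");w=camera("wrist")
a=cv2.resize(s[130:240,170:290],(480,440),interpolation=cv2.INTER_CUBIC);b=cv2.resize(w[100:320,240:400,::-1],(320,440))
cv2.imwrite("pics/w4.png",np.hstack([a,b]))
E
```

```text
{'t': 12.05, 'joint_pos': [0.4059, -0.0081, 0.2357, 2.273, -0.673, 0.5735, 1.6488], 'ee_pos': [0.422, -0.2339, 0.2213], 'wrist_force': [0.5506, -0.8515, -3.1665], 'ft_torque': [-0.1937, 1.0016, -0.0535], 'finger_gap': 0.0275, 'gripper_force': 59.8764}
up [-0.503  -0.0484  0.8629] want [-0.4973 -0.0523  0.866 ] rotvec deg [0.18 0.37 0.13] y [0.757 0.458 0.467]
foot [ 456.  -230.7  163.1] foot-pin along/across 74.5 [11.5  0.2  6.6]
```

View pics/w4.png

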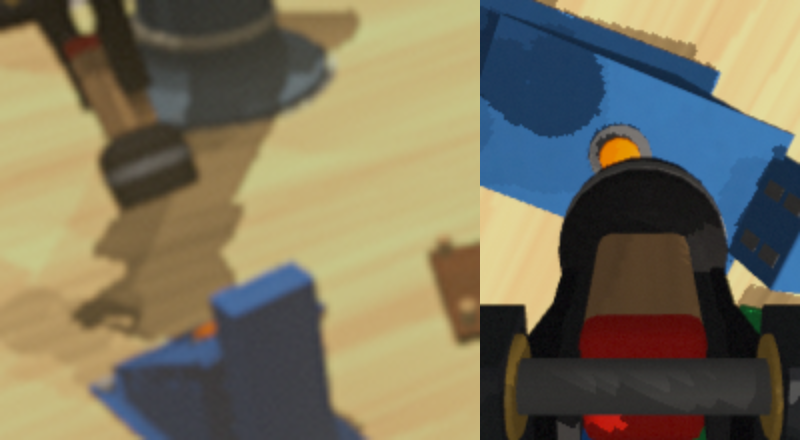

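The pin is down: no yellow shows and the head sits low on the plate. Next I'll set the mallet upright and carry it back to the stand.

>>> drive_tool:
  rows: "0 5 2 -0.7 7.55 0;0 5 2 -0.7 7.55 0;0 10 2 -0.7 7.55 0;5 25 0 -0.8 7.55 0;10 40 0 0 0 0;11 42 0 0 0 0;11 42 0 0 0 0;11 42 0 0 0 0;10 30 0 0 0 0;5 14 0 0 0 0;0 0 0 0 0 0;0 0 0 0 0 0"

```text
t: 13.35
ee_pos: [0.4834, 0.0222, 0.2218]
ee_rot: [0.012, 0.515, 0.857, 0.016]
wrist_force: [-1.9, -0.7, -3.3]
finger_gap: 0.0278
gripper_force: 59.9
```

```bash
python3 st.py
```

```text
{'t': 13.35, 'joint_pos': [-0.0551, 0.1409, -0.0787, 1.9953, 0.001, 0.9667, 0.3563], 'ee_pos': [0.4834, 0.0222, 0.2218], 'wrist_force': [-1.9454, -0.6909, -3.3457], 'ft_torque': [-0.1327, 0.0884, -0.008], 'finger_gap': 0.0278, 'gripper_force': 59.8759}
up [-0.0374 -0.0153  0.9992] want [-0.4973 -0.0523  0.866 ] rotvec deg [  2.23 -26.61  -0.32] y [0.882 0.47  0.04 ]
foot [486.   23.2 154.4] foot-pin along/across 38.7 [ 23.7 252.2  28.8]
```

>>> drive_tool:
  rows: "1 0 -10 -0.9 2.1 0;0 0 -35 0 0 0;0 0 -35 0 0 0;0 0 -30 0 0 0;0 0 -15 0 0 0;0 0 -8 0 0 0;0 0 -4 0 0 0;0 0 0 0 0 0;0 0 0 0 0 0"

```text
t: 14.25
ee_pos: [0.486, 0.0223, 0.0871]
ee_rot: [0.003, 0.515, 0.857, 0.001]
wrist_force: [-0.4, 0.5, -3.7]
finger_gap: 0.0277
gripper_force: 59.9
```

```bash
python3 st.py
```

```text
{'t': 14.25, 'joint_pos': [-0.0704, 0.3406, -0.0755, 2.1048, 0.0409, 0.6918, 0.3157], 'ee_pos': [0.486, 0.0223, 0.0871], 'wrist_force': [-0.376, 0.4916, -3.667], 'ft_torque': [-0.0544, -0.002, -0.0082], 'finger_gap': 0.0277, 'gripper_force': 59.8766}
up [-5.8e-03  1.0e-04  1.0e+00] want [-0.4973 -0.0523  0.866 ] rotvec deg [ 3.00e+00 -2.82e+01  2.00e-02] y [0.883 0.469 0.005]
foot [486.4  22.3  19.6] foot-pin along/across -78.1 [-34.  245.2  -4.7]
```

>>> drive_tool:
  rows: "0 0 -3 0 0.3 0;0 0 -2 0 0 0;0 0 -1 0 0 0;0 0 -1 0 0 0;0 0 0 0 0 0"

```text
t: 14.75
ee_pos: [0.4853, 0.0225, 0.0795]
ee_rot: [-0.0, 0.515, 0.857, -0.0]
wrist_force: [-0.2, -0.8, -0.4]
finger_gap: 0.0278
gripper_force: 59.9
```

>>> drive_tool:
  rows: "0 0 0 0 0 0;0 0 0 0 0 0;0 0 0 0 0 0;0 0 0 0 0 0;0 0 0 0 0 0;0 0 0 0 0 0;0 0 0 0 0 0"
  grip: 75

```text
t: 15.45
ee_pos: [0.4852, 0.0225, 0.0793]
ee_rot: [-0.0, 0.515, 0.857, -0.0]
wrist_force: [-0.8, -0.8, -0.8]
finger_gap: 0.0722
gripper_force: 0.0
```

>>> drive_tool:
  rows: "0 0 10 0 0 0;0 0 25 0 0 0;0 0 35 0 0 0;0 0 40 0 0 0;0 0 40 0 0 0;0 0 20 0 0 0;0 0 0 0 0 0;0 0 0 0 0 0"

```text
t: 16.25
ee_pos: [0.485, 0.0224, 0.2496]
ee_rot: [-0.0, 0.515, 0.857, -0.0]
wrist_force: [-0.5, 0.5, -0.7]
finger_gap: 0.0748
gripper_force: 0.0
```

Run:
```python
from h import *
o=get_obs();print(o["t"],np.round(o["ee_pos"],3),np.round(o["wrist_force"],2),o["finger_gap"])
s=camera("scene")[:,:,::-1]
cv2.imwrite("pics/s5.png",cv2.resize(s[100:300,120:440],(800,500),interpolation=cv2.INTER_CUBIC))
```

```text
16.25 [0.485 0.022 0.25 ] [-0.54  0.49 -0.75] 0.07482825971475907
```

View pics/s5.png

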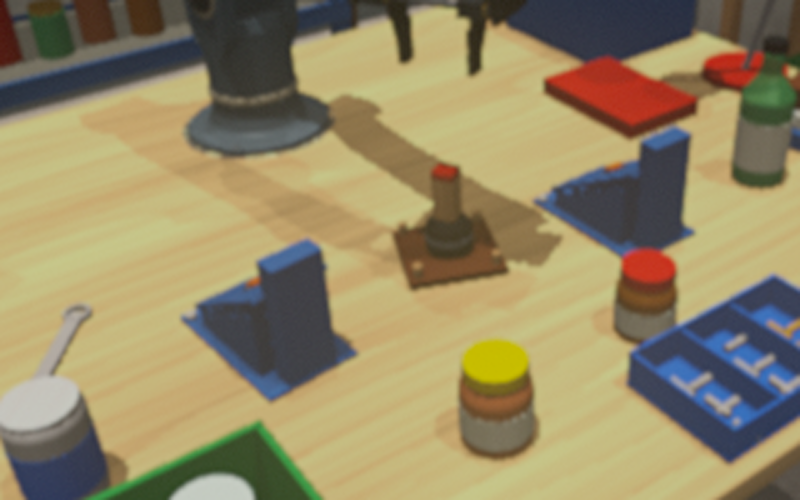

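The mallet stands upright between the pegs at (445,240) in the crop. The pin is still down at (255,283), the gripper is clear, and nothing else has moved.

```bash
python3 -c "
from station import *
print(close_job())"
```

```text
the job is handed in; nothing more can be done
None
```

The lock pin snapped home and was held for about a second at roughly 20 N, the mallet is back upright between the stops of its stand, and the job was handed in at about 16 s; no verdict was shown.

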